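# Release the jammed specimen drawer with the pin

## Task

The specimen drawer of the yellow field analyser is locked by a hidden spring catch. Take the orange-handled release pin from its blue stand, push it through the small red-framed hole in the analyser's top until you feel the catch give and the drawer springs fully out, pressing gently (never more than 20 N), then stand the pin back fully home in its stand and let go. Leave the other things on the table where they are.

Things in the scene. Friction and masses are not known exactly. Their poses are not given: they have to be found in the camera images.
- case: The portable analyser, fixed to the table: box 180 x 220 x 110 mm (x, y, z), black below, yellow above. Origin at the centre of its underside, z up; the drawer is in its +x face. Flat yellow top plate 6 mm thick, hollow below it.
- hole (a point): Centre of the access hole's mouth, level with the analyser's top face (110 mm above the table), in a red square frame 22 mm wide. Round hole 9 mm across, straight down through the plate, 2 mm chamfer. Under it, out of sight, lies the flat 20 mm wide steel head of the spring catch; its depth differs each time and is not measured: 14 to 38 mm below the top face.
- drawer (a joint): The drawer, out along the analyser's +x: 0 = shut and latched, 0.055 m = fully out. The hidden catch resists the pin with about 5 N at once and frees the drawer after about 5 mm of travel, at about 7.5 N; after 6.5 mm (8 N) it meets a solid stop, where the force soars. Once freed, a spring drives the drawer out in about 1 s if the catch is held down; it stays out.
- pin: The release pin, 50 to 85 g, upright in its stand at the start: a steel rod 6 mm thick and 70 mm long with a round tip, under a square orange handle 18 x 18 mm, 60 mm long (70 to 130 mm above the tip; its sides are square to the body's x and y). Origin at the tip, z up along the pin.
- pin_tip (a point): The tip of the pin's rod.
- stand: The pin's stand: blue block 70 x 70 x 80 mm, fixed. Origin at the centre of its underside, z up. Its hole is round, 12 mm across, 76 mm deep, with a 2 mm chamfer, at the centre of the top; in it the pin's handle rests on the block's top, so the tip is 10 mm above the block's underside.
- stand_hole (a point): Centre of the stand's hole at the block's top, 80 mm above the table.
- carton: Bystander: loose white carton 70 x 90 x 70 mm, origin under its centre.
- jar: Bystander: loose amber jar, 60 mm across, 85 mm high, origin under its centre.
- dish: Bystander: loose clear glass dish, 90 mm across, 18 mm high, origin under its centre.
- marker: Bystander: loose yellow scene marker, foot 40 x 60 mm, 50 mm high, origin under its centre.
Mind the look-alikes: they are no part of the job. What is meant by the stand is not pink, and is the smaller of those in its own colour.

How it is judged:
On the way, in this order (a step that is already met when the one before it is completed fails the run):
1. the pin's tip is down through the access hole with the drawer still latched (z of pin_tip in the frame of hole below -0.01 m and horizontal distance between pin_tip and hole below 0.006 m and value of joint drawer below 0.004 m), for 0.1 s.
2. the drawer springs out while the pin is in the hole (value of joint drawer above 0.015 m and z of pin_tip in the frame of hole below -0.01 m and horizontal distance between pin_tip and hole below 0.01 m), for 0.05 s.
At the end, for the whole second after the job is handed in: The drawer is out by more than 48 mm of its 55; the pin stands in its stand, its tip within 7 mm of the hole's axis and within 4 mm of fully home, within 7 degrees of upright, at rest and released (value of joint drawer above 0.048 m and z of pin_tip in the frame of stand below 0.014 m and horizontal distance between pin_tip and stand_hole below 0.007 m and angle between pin's own z axis and vertical below 0.12 rad and linear speed of pin below 0.02 m/s and contact force between the fingers and pin below 0.1 N); the robot touches nothing.
It fails at once if the pin presses on the analyser or its catch with more than 20 N (contact force between pin and case above 20 N).
It fails at once if the robot itself presses on the analyser with more than 20 N (contact force between any of the arm, the fingers and case above 20 N).
It fails at once if a bystander is moved by more than 15 mm (distance of any of carton, jar, dish, marker from where it was at the start of the episode above 0.015 m).
It also fails if it takes over 61 s, if anything falls off the work surface, if the arm or the gripper's body presses on something with over 40 N, if the wrist force passes 120 N, or if a joint passes its speed limit or range.

## Robot

A 6-joint arm with a two-finger parallel gripper is mounted at the origin on the work surface. World frame = base frame: x ahead of the robot, y to its left, z up, the work surface at z = 0. Lengths are in m, angles in rad, forces in N, time in s.
With the tool pointing down it reaches from about 0.35 to 0.975 m from the base axis. Payload 4.9 kg.
Tool frame: the origin (TCP) lies at the very end of the fingers, on their centre line; the grasp point (between the pads) lies 19 mm behind it; z points along the fingers, y is the line along which they close (so a half turn about z gives the same grasp; the last joint's range is limited). The gripper opens to 85 mm and grips with 20 to 120 N. Pads are 22 mm wide; open, the fingers measure 114 mm over their backs; the gripper's body (76 mm by 85 mm) begins 54 mm behind the grasp point. The pads swing forward as they close: fully open they stand 13 mm farther back than shut.
Start: joints at [-1.337, 0.053, 1.613, -0, 1.476, -0.119], TCP at [0.216, -0.586, 0.199] pointing down, gripper open.
Joint ranges: [-3.01, 3.01], [-1.01, 2.22], [0.06, 2.58], [-1.02, 4.17], [0.09, 2.62], [-3.14, 3.14]. Speed limits (rad/s): [2.57, 2.57, 3.14, 3.14, 3.14, 3.14].

## Interface

Orientations are given as a rotation vector (axis times angle).
In Python, from station import ctrl gives the robot as it stands. The module is installed in compiled form; this text tells all that it offers.
- The arm moves only by the tool jog_arm, never from a script. Its argument "steps" is a list of rows, each an object with "delta_rot": the turn, a rotation vector about the tool's x, y, z in degrees, a list of three; "linear": the shift along the tool's x, y, z in m, a list of three; "grip": the finger opening in m, from 0 to 0.0854. In form: [{"delta_rot": [rx, ry, rz], "linear": [x, y, z], "grip": grip}, ...]. A call has 1 to 10 rows; each row shifts and turns the commanded pose from where the row before left it, along the tool's axes as they then stand; what a row does not reach is not made up. A row lasts 1/10 s, in which the tool goes at most 50 mm and 8.59 degrees, less where a joint would pass 70% of its speed; a pose out of reach is approached as far as the arm can. A call with a gripper value outside its range is refused whole. The fingers move at their own pace and stop on an object; "newtons" is the grip in N (left out, the last holds). Time passes only in rows, so rows that do not move let the fingers close. It gives the time, the measured TCP pose, the force, the opening and the grip force at its end, in the units of the state.
- ctrl.get_obs(): the state, without advancing time (a new reading comes with each control period).
- ctrl.get_image(name): name is "scene" or "top" or "wrist"; returns (picture, depth): 384x512x3 uint8, red, green, blue; 384x512 float32, m along the optical axis (not along the pixel's ray), 0 where there is no reading.
- ctrl.camera_info(name): a dict with "camera_matrix" (3x3 intrinsics, pixels), "distortion" ([k1, k2, p1, p2, k3] as OpenCV has them; the pictures are not rectified), "R" (3x3) and "t" (3): a world point X has camera coordinates R X + t; the wrist camera has in their place "T_tool_cam" (4x4, takes a point from camera to tool coordinates, whose origin is the TCP and whose axes are the flange's). Camera axes: x right, y down, z forward; pixel columns grow to the right and rows downward; lengths in m; the calibration is good to about 2 mm. A picture is of the moment at which its call begins: read the wrist's pose just before it. camera_info takes no time and is no camera call.
- ctrl.finish_job(): hands the job in; it is judged then, once.
The state is a dict: "t": time; "q": joint angles; "dq": joint speeds; "effort": joint torques, N m; "tool_pos": TCP position; "tool_rot": TCP orientation; "contact_force": force on the tool from outside, world axes, zero at the start; "wrist_torque": the same for the moment, N m; "opening": finger opening in m; "grip_force": force on a finger pad.
Only numpy, scipy, OpenCV 4.12 (cv2) and the standard library are available. Lean on these libraries where they do the work, as an engineer would, in place of code of your own. Each camera call takes 0.05 s, during which the arm holds its last target. There are 200 camera calls.

## Working session

There is one attempt and no reset: what is moved stays moved. The work goes in short steps, Python scripts to look and compute and a tool call to move; the robot and the scene stay as the last step left them, time stands still between calls to the robot, and variables do not carry over. Pictures are saved under pics/ and viewed, at most 10 in all, crops included, and the job is handed in when it is done.

Besides the shell and the picture viewer there is one more tool, called after "Call:" by a JSON object that holds its "fn" and its "kwargs". jog_arm: Moves the arm, as the interface text tells. Its arguments: {"type":"object","properties":{"steps":{"type":"array"},"newtons":{"type":"number"}},"required":["steps"]}

```bash
mkdir -p pics; cat > h.py <<'E'
import numpy as np, cv2
from station import ctrl
def snap(n,f):
    o=ctrl.get_obs(); im,d=ctrl.get_image(n); np.savez(f'pics/{f}.npz',im=im,d=d,p=o['tool_pos'],r=o['tool_rot'])
    cv2.imwrite(f'pics/{f}.png',im[:,:,::-1]); return im,d,o
def pts(n,f,uv):
    """world points of pixels via depth"""
    z=np.load(f'pics/{f}.npz'); c=ctrl.camera_info(n)
    uv=np.array(uv,float).reshape(-1,2)
    k=np.array(c['camera_matrix']);
    nrm=cv2.undistortPoints(uv[:,None],k,np.array(c['distortion'],float))[:,0]
    dd=z['d'][uv[:,1].astype(int),uv[:,0].astype(int)]
    P=np.c_[nrm*dd[:,None],dd]
    return toworld(c,z,P)
def toworld(c,z,P):
    if 'R' in c: return (P-np.array(c['t']))@np.array(c['R'])
    T=np.array(c['T_tool_cam']); R=cv2.Rodrigues(np.array(z['r'],float))[0]
    return (P@T[:3,:3].T+T[:3,3])@R.T+z['p']
def plane(n,f,uv,h):
    """world points of pixels on plane z=h"""
    z=np.load(f'pics/{f}.npz'); c=ctrl.camera_info(n)
    uv=np.array(uv,float).reshape(-1,2)
    nrm=cv2.undistortPoints(uv[:,None],np.array(c['camera_matrix']),np.array(c['distortion'],float))[:,0]
    a=toworld(c,z,np.zeros((1,3)));b=toworld(c,z,np.c_[nrm,np.ones(len(nrm))])
    s=(h-a[:,2])/(b-a)[:,2]; return a+(b-a)*s[:,None]
E
python3 - <<'E'
from h import *
ims=[snap(n,n+'0')[0] for n in('scene','top')]
print(ctrl.get_obs())
E
```

```text
{'t': 0.1, 'q': array([-1.33699073e+00,  5.32877156e-02,  1.61421323e+00,  3.79398886e-05,
        1.47601219e+00, -1.19016375e-01]), 'dq': array([-0.00169211,  0.00080372, -0.00125453,  0.00106819,  0.00039396,
       -0.0016818 ]), 'effort': array([ 4.33995110e-04, -3.94903421e+01, -3.71363354e+01, -1.09054461e-04,
        3.95234500e-03, -2.58132523e-06]), 'tool_pos': array([ 0.21581715, -0.58586259,  0.19815419]), 'tool_rot': array([-3.09094610e+00, -5.50998871e-01,  1.13751965e-04]), 'contact_force': array([ 0.25100036, -0.02837705,  0.10417276]), 'wrist_torque': array([-0.0219227 ,  0.00736331, -0.02258252]), 'grip_force': 0.0, 'opening': 0.0854664992766438}
```

View pics/top0.png

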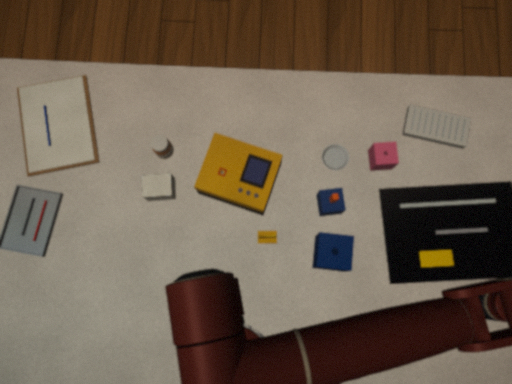

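View pics/scene0.png

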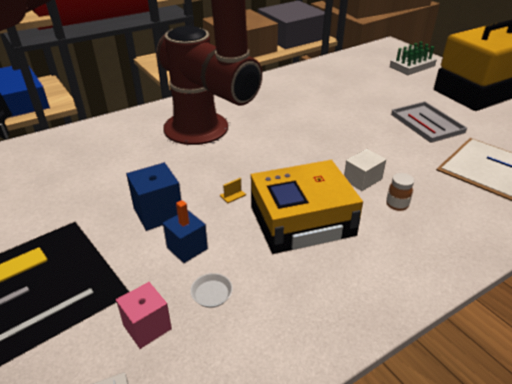

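```bash
python3 - <<'E'
from h import *
im=np.load('pics/top0.npz')['im']; d=np.load('pics/top0.npz')['d']
cv2.imwrite('pics/crop0.png',cv2.resize(im[125:280,180:410,::-1],None,fx=3.4,fy=3.4,interpolation=cv2.INTER_CUBIC))
W=pts('top','top0',[[331,201],[334,197],[384,155],[333,252],[222,172],[335,156],[267,237],[157,185],[163,148]]);print(W.round(3))
v,u=np.mgrid[125:285,180:410];uv=np.c_[u.ravel(),v.ravel()];P=pts('top','top0',uv);col=im[uv[:,1],uv[:,0]].astype(int)
hsv=cv2.cvtColor(im,cv2.COLOR_RGB2HSV)[uv[:,1],uv[:,0]].astype(int)
def rep(n,m):
    r=cv2.minAreaRect(P[m][:,:2].astype(np.float32)*1000);print(n,m.sum(),np.round(r[0]),np.round(r[1]),r[2],P[m].mean(0).round(4),P[m][:,2].min().round(3),P[m][:,2].max().round(3), uv[m].mean(0))
b=(hsv[:,0]>100)&(hsv[:,0]<125)&(hsv[:,1]>120)
near=np.hypot(uv[:,0]-331,uv[:,1]-201)<22
rep('stand',b&near&(P[:,2]>.07)&(P[:,2]<.09))
rep('handle',near&((hsv[:,0]<15)|(hsv[:,0]>170))&(hsv[:,1]>120))
rep('frame',(np.hypot(uv[:,0]-222,uv[:,1]-172)<9)&((hsv[:,0]<14)|(hsv[:,0]>170))&(hsv[:,1]>120))
rep('case',(uv[:,0]<290)&(uv[:,1]<222)&(P[:,2]>.1))
E
```

```text
[[ 0.48  -0.269  0.109]
 [ 0.487 -0.273  0.138]
 [ 0.636 -0.435  0.08 ]
 [ 0.336 -0.287  0.035]
 [ 0.558  0.06   0.097]
 [ 0.65  -0.297 -0.001]
 [ 0.373 -0.084  0.029]
 [ 0.515  0.26   0.07 ]
 [ 0.63   0.248  0.085]]
stand 345 [ 487. -274.] [67. 67.] 9.087143898010254 [ 0.4817 -0.2709  0.0796] 0.071 0.087 [330.2173913  202.16811594]
handle 63 [ 494. -280.] [21. 37.] 43.917457580566406 [ 0.4886 -0.2747  0.1275] 0.078 0.148 [334.         197.06349206]
frame 6 [556.  59.] [17. 12.] 77.95207977294922 [0.5562 0.0589 0.111 ] 0.108 0.114 [222.  171.5]
case 4335 [458.  24.] [244. 418.] 82.40583038330078 [0.5552 0.0093 0.1263] 0.1 1.442 [238.18131488 171.45351788]
```

View pics/crop0.png

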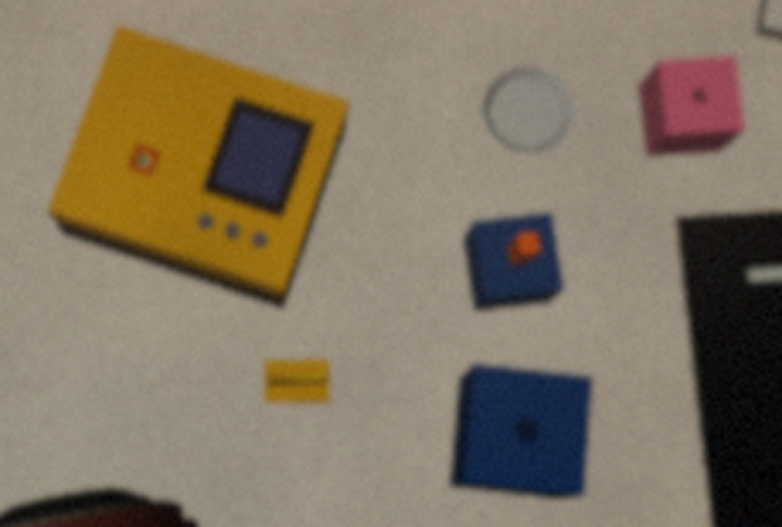

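The crop shows three candidates: the small blue block at top px (331,201), the large blue block (333,252) and the pink block (384,155). The small blue one fits, being not pink, the smaller of the blues, and holding the orange pin. The red-framed hole is at px (222,172). Next I hover over the stand.

```bash
cat >> h.py <<'E'
def go(target,yaw=None):
    """print tool-frame shift & yaw turn (deg about tool z) to reach a world TCP; yaw = world angle of tool y axis mod 180"""
    o=ctrl.get_obs(); R=cv2.Rodrigues(np.array(o['tool_rot']))[0]
    print('pos',o['tool_pos'].round(4),'z',R[:,2].round(4),'ydeg',np.degrees(np.arctan2(R[1,1],R[0,1])).round(2),'shift',(R.T@(np.array(target)-o['tool_pos'])).round(4),'t',o['t'])
    if yaw is not None:
        c=np.degrees(np.arctan2(R[1,1],R[0,1])); d=(yaw-c+90)%180-90; print('turn rz',-d)
E
python3 - <<'E'
from h import *
print(np.array(ctrl.camera_info('wrist')['T_tool_cam']).round(3)); print(np.array(ctrl.camera_info('wrist')['camera_matrix']).round(0))
go([.487,-.274,.27])
E
```

```text
[[ 0.001 -0.947 -0.322  0.084]
 [ 1.     0.001 -0.    -0.002]
 [ 0.001 -0.322  0.947 -0.175]
 [ 0.     0.     0.     1.   ]]
[[276.   0. 255.]
 [  0. 276. 189.]
 [  0.   0.   1.]]
pos [ 0.2158 -0.5859  0.1982] z [-4.0e-04  1.9e-03 -1.0e+00] ydeg -69.78 shift [ 0.3623 -0.1991 -0.0714] t 0.1
```

Call:
{"fn": "jog_arm", "kwargs": {"steps": [{"linear": [0,0,-0.04],"delta_rot": [0,0,0],"grip": 0.085},{"linear": [0.04,-0.022,-0.031],"delta_rot": [0,0,0],"grip": 0.085},{"linear": [0.04,-0.022,0],"delta_rot": [0,0,0],"grip": 0.085},{"linear": [0.04,-0.022,0],"delta_rot": [0,0,0],"grip": 0.085},{"linear": [0.04,-0.022,0],"delta_rot": [0,0,0],"grip": 0.085},{"linear": [0.04,-0.022,0],"delta_rot": [0,0,0],"grip": 0.085},{"linear": [0.04,-0.022,0],"delta_rot": [0,0,0],"grip": 0.085},{"linear": [0.04,-0.022,0],"delta_rot": [0,0,0],"grip": 0.085},{"linear": [0.04,-0.022,0],"delta_rot": [0,0,0],"grip": 0.085},{"linear": [0.04,-0.023,0],"delta_rot": [0,0,0],"grip": 0.085}]}}

```text
t: 1.1
tool_pos: [0.483, -0.2769, 0.2669]
tool_rot: [-3.093, -0.551, 0.001]
contact_force: [0.3, -0.8, -0.7]
opening: 0.0848
grip_force: 0.0
```

```bash
python3 - <<'E'
from h import *
im,d,o=snap('wrist','w1'); go([.487,-.274,.27])
cv2.imwrite('pics/w1b.png',cv2.resize(im[:,:,::-1],None,fx=1.5,fy=1.5))
E
```

```text
pos [ 0.4865 -0.2716  0.2669] z [ 0.0026  0.0048 -1.    ] ydeg -69.44 shift [-0.0004  0.0024 -0.0032] t 1.15
```

View pics/w1b.png

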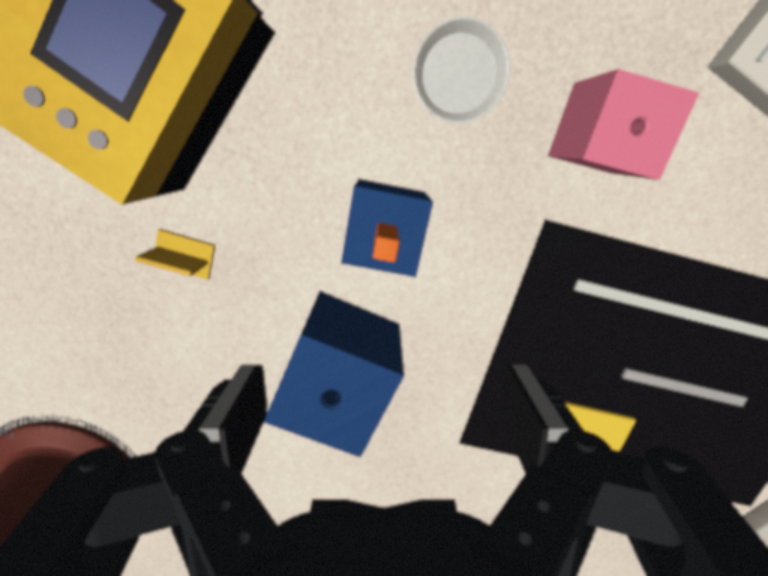

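The wrist view shows the orange handle top at (386,250)/1.5 on the small blue stand, (388,228)/1.5. The large blue block is at (335,375)/1.5. I will refine the handle pose from this view.

```bash
cat >> h.py <<'E'
def rects(f,c,rad,hues,zr,n='wrist',smin=110):
    """min-area rectangle (mm, deg) of coloured points near pixel c with world z in zr"""
    z=np.load(f'pics/{f}.npz');im=z['im'];hsv=cv2.cvtColor(im,cv2.COLOR_RGB2HSV).astype(int)
    v,u=np.mgrid[:384,:512];uv=np.c_[u.ravel(),v.ravel()];uv=uv[np.hypot(*(uv-c).T)<rad]
    P=pts(n,f,uv);h=hsv[uv[:,1],uv[:,0]]
    m=(h[:,1]>smin)&(P[:,2]>zr[0])&(P[:,2]<zr[1])&np.any([(h[:,0]>=a)&(h[:,0]<=b) for a,b in hues],0)
    Q=plane(n,f,uv[m],np.median(P[m][:,2]))
    r=cv2.minAreaRect(Q[:,:2].astype(np.float32)*1000)
    print(m.sum(),'c',np.round(r[0],1),'size',np.round(r[1],1),'ang',round(r[2],1),'mean',Q.mean(0).round(4)); return uv[m],Q
E
python3 - <<'E'
from h import *
O=[(0,16),(170,180)]
rects('w1',(257,166),20,O,(.132,.15))
rects('w1',(257,166),20,O,(.05,.15))
rects('w1',(257,152),50,[(100,125)],(.073,.088))
im=np.load('pics/w1.npz')['im']
cv2.imwrite('pics/w1c.png',cv2.resize(im[110:195,215:300,::-1],None,fx=6,fy=6,interpolation=cv2.INTER_CUBIC))
E
```

```text
254 c [ 492.2 -274. ] size [19.1 17.5] ang 8.8 mean [ 0.492  -0.2738  0.1395]
356 c [ 495.1 -273.1] size [27.1 18.2] ang 9.9 mean [ 0.4948 -0.2728  0.139 ]
2083 c [ 491.6 -274.3] size [68.3 66.6] ang 9.3 mean [ 0.4949 -0.273   0.0799]
```

View pics/w1c.png

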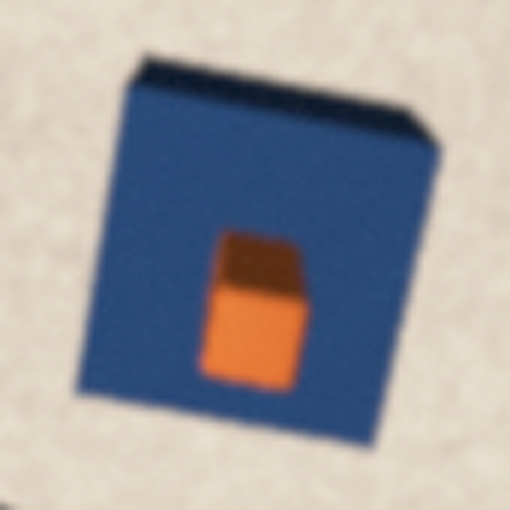

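The crop confirms one small blue block with the orange handle standing upright in it. Both are yawed 9° and centred at about (0.492, -0.274).

Call:
{"fn": "jog_arm", "kwargs": {"steps": [{"linear": [0,0,0],"delta_rot": [0,0,6],"grip": 0.06},{"linear": [0,0,0],"delta_rot": [0,0,5.6],"grip": 0.06},{"linear": [0,0,0],"delta_rot": [0,0,0],"grip": 0.06},{"linear": [0,0,0],"delta_rot": [0,0,0],"grip": 0.06}]}}

```text
t: 1.55
tool_pos: [0.4819, -0.2787, 0.267]
tool_rot: [-3.132, -0.239, 0.001]
contact_force: [0.4, 0.4, 0.5]
opening: 0.0599
grip_force: 0.0
```

```bash
python3 - <<'E'
from h import *
im,d,o=snap('wrist','w2')
rects('w2',(257,166),24,[(0,16),(170,180)],(.132,.15))
rects('w2',(257,152),55,[(100,125)],(.073,.088))
go([.492,-.274,.096],-81)
E
```

```text
254 c [ 492.4 -274.3] size [18.3 16.9] ang 8.8 mean [ 0.4922 -0.2741  0.1395]
2096 c [ 491.5 -274.1] size [68.3 66.7] ang 9.1 mean [ 0.495  -0.2737  0.0799]
pos [ 0.4819 -0.2787  0.2671] z [-5.e-04  3.e-04 -1.e+00] ydeg -81.31 shift [ 0.0107 -0.0031  0.1711] t 1.6
turn rz -0.30920934396932864
```

Call:
{"fn": "jog_arm", "kwargs": {"steps": [{"linear": [0.0107,-0.0031,0],"delta_rot": [0,0,-0.3],"grip": 0.06},{"linear": [0,0,0.03],"delta_rot": [0,0,0],"grip": 0.06},{"linear": [0,0,0.035],"delta_rot": [0,0,0],"grip": 0.06},{"linear": [0,0,0.035],"delta_rot": [0,0,0],"grip": 0.06},{"linear": [0,0,0.035],"delta_rot": [0,0,0],"grip": 0.06},{"linear": [0,0,0.025],"delta_rot": [0,0,0],"grip": 0.06},{"linear": [0,0,0.011],"delta_rot": [0,0,0],"grip": 0.06},{"linear": [0,0,0],"delta_rot": [0,0,0],"grip": 0.06},{"linear": [0,0,0],"delta_rot": [0,0,0],"grip": 0.06}]}}

```text
t: 2.5
tool_pos: [0.4933, -0.2744, 0.0978]
tool_rot: [3.131, 0.244, 0.002]
contact_force: [0.5, 0.1, 0.4]
opening: 0.0599
grip_force: 0.0
```

Call:
{"fn": "jog_arm", "kwargs": {"steps": [{"linear": [0,0,0],"delta_rot": [0,0,0],"grip": 0.01},{"linear": [0,0,0],"delta_rot": [0,0,0],"grip": 0.01},{"linear": [0,0,0],"delta_rot": [0,0,0],"grip": 0.01},{"linear": [0,0,0],"delta_rot": [0,0,0],"grip": 0.01},{"linear": [0,0,0],"delta_rot": [0,0,0],"grip": 0.01},{"linear": [0,0,0],"delta_rot": [0,0,0],"grip": 0.01},{"linear": [0,0,0],"delta_rot": [0,0,0],"grip": 0.01}], "newtons": 50}}

```text
t: 3.2
tool_pos: [0.4932, -0.2746, 0.0979]
tool_rot: [3.13, 0.244, 0.003]
contact_force: [-0.3, -0.4, 5.8]
opening: 0.0164
grip_force: 51.0
```

Call:
{"fn": "jog_arm", "kwargs": {"steps": [{"linear": [0,0,-0.01],"delta_rot": [0,0,0],"grip": 0.01},{"linear": [0,0,-0.025],"delta_rot": [0,0,0],"grip": 0.01},{"linear": [0,0,-0.025],"delta_rot": [0,0,0],"grip": 0.01},{"linear": [0,0,-0.025],"delta_rot": [0,0,0],"grip": 0.01},{"linear": [0,0,-0.025],"delta_rot": [0,0,0],"grip": 0.01},{"linear": [0,0,-0.02],"delta_rot": [0,0,0],"grip": 0.01},{"linear": [0,0,-0.01],"delta_rot": [0,0,0],"grip": 0.01},{"linear": [0,0,0],"delta_rot": [0,0,0],"grip": 0.01}]}}

```text
t: 4.0
tool_pos: [0.4928, -0.2743, 0.238]
tool_rot: [3.13, 0.244, 0.003]
contact_force: [-0.3, 0.5, 0.1]
opening: 0.0163
grip_force: 50.2
```

```bash
python3 - <<'E'
from h import *
im,d,o=snap('wrist','w3')
go([.556,.059,.26]); print(o['contact_force'],o['opening'],o['grip_force'])
E
```

```text
pos [ 0.4923 -0.2739  0.2363] z [ 1.e-04  0.e+00 -1.e+00] ydeg -81.09 shift [ 0.1145 -0.319  -0.0237] t 4.05
[-0.27477181  0.49057755  0.13625655] 0.016336069954449323 50.237910747528076
```

View pics/w3.png

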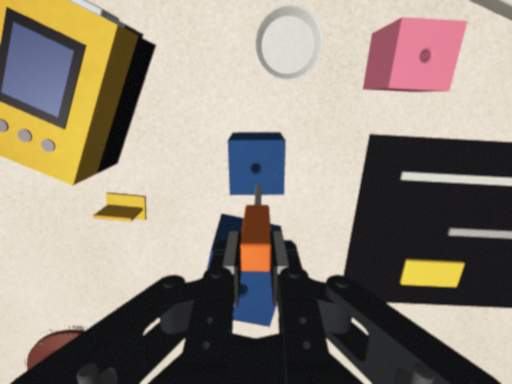

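The pin is held: rod at (257,188), with the stand hole visible at (256,168). Next I move over the analyser hole.

Call:
{"fn": "jog_arm", "kwargs": {"steps": [{"linear": [0,-0.01,-0.015],"delta_rot": [0,0,0],"grip": 0.01},{"linear": [0.012,-0.035,0],"delta_rot": [0,0,0],"grip": 0.01},{"linear": [0.014,-0.04,0],"delta_rot": [0,0,0],"grip": 0.01},{"linear": [0.014,-0.04,0],"delta_rot": [0,0,0],"grip": 0.01},{"linear": [0.014,-0.04,0],"delta_rot": [0,0,0],"grip": 0.01},{"linear": [0.014,-0.04,0],"delta_rot": [0,0,0],"grip": 0.01},{"linear": [0.014,-0.04,0],"delta_rot": [0,0,0],"grip": 0.01},{"linear": [0.014,-0.035,0],"delta_rot": [0,0,0],"grip": 0.01},{"linear": [0.012,-0.027,0],"delta_rot": [0,0,0],"grip": 0.01},{"linear": [0.0065,-0.012,0],"delta_rot": [0,0,0],"grip": 0.01}]}}

```text
t: 5.05
tool_pos: [0.5554, 0.0618, 0.2509]
tool_rot: [-3.131, -0.249, 0.003]
contact_force: [0.4, 1.3, -0.3]
opening: 0.0165
grip_force: 50.2
```

Call:
{"fn": "jog_arm", "kwargs": {"steps": [{"linear": [0,0,0],"delta_rot": [0,0,0],"grip": 0.01},{"linear": [0,0,0],"delta_rot": [0,0,0],"grip": 0.01},{"linear": [0,0,0],"delta_rot": [0,0,0],"grip": 0.01}]}}

```text
t: 5.35
tool_pos: [0.5558, 0.0578, 0.2513]
tool_rot: [3.132, 0.242, -0.001]
contact_force: [0.2, -0.6, -0.9]
opening: 0.0161
grip_force: 50.2
```

```bash
python3 - <<'E'
from h import *
im,d,o=snap('wrist','w4'); go([.556,.059,.25])
f='w4'
uv,Q=rects('w4',(256,170),40,[(0,12),(165,180)],(.10,.118),smin=130); print(uv.min(0),uv.max(0))
z=np.load('pics/w3.npz'); g=cv2.cvtColor(z['im'],cv2.COLOR_RGB2GRAY)[160:177,246:266].astype(int)
w=np.clip(50-g,0,None)*1.; print(g.min(),np.median(g)); w=np.clip(np.median(g)*.7-g,0,None); v,u=np.mgrid[160:177,246:266]
c=[(u*w).sum()/w.sum(),(v*w).sum()/w.sum()];print('standhole',c,plane('wrist','w3',[c],.08))
a=cv2.resize(im[100:260,150:370,::-1],None,fx=3.6,fy=3.6,interpolation=cv2.INTER_CUBIC);cv2.imwrite('pics/w4c.png',a)
E
```

```text
pos [0.5558 0.0577 0.2513] z [-3.e-04 -3.e-04 -1.e+00] ydeg -81.19 shift [ 0.0004 -0.0013  0.0013] t 5.4
128 c [556.4  61.4] size [21.2 21.2] ang 73.7 mean [0.5569 0.0615 0.1103]
[243 157] [265 179]
27 74.0
standhole [np.float64(255.33277931671282), np.float64(167.715974145891)] [[ 0.49079734 -0.27313625  0.08      ]]
```

View pics/w4c.png

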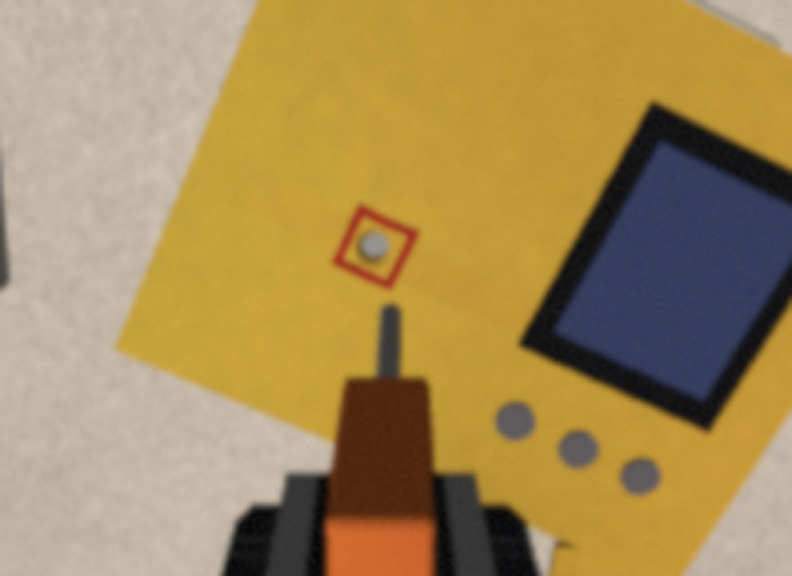

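The crop shows the red frame and hole centre at crop (374,246), i.e. px (254,168). The pin tip is at crop (390,308), i.e. px (258,185.6). I will compare the tip's position with the hole in the same view.

```bash
python3 - <<'E'
from h import *
z=np.load('pics/w4.npz')
print('tip',plane('wrist','w4',[[258.3,186.0],[258.3,189]],.2513-.0879))
print('rod pts by depth',pts('wrist','w4',[[258,187],[258,190],[258,195],[257,200],[257,203]]).round(4))
print('hole centre',plane('wrist','w4',[[374/3.6+150,246/3.6+100]],.11))
for tx in [(.5565,.0615)]: go([*tx,.2513])
E
```

```text
tip [[0.55304175 0.05598383 0.1634    ]
 [0.54991368 0.05548456 0.1634    ]]
rod pts by depth [[0.5565 0.057  0.1773]
 [0.5566 0.0571 0.1865]
 [0.5571 0.0573 0.2011]
 [0.5563 0.0581 0.2115]
 [0.5562 0.0581 0.2178]]
hole centre [[0.55659311 0.06126401 0.11      ]]
pos [0.5558 0.0577 0.2513] z [-3.e-04 -3.e-04 -1.e+00] ydeg -81.19 shift [ 0.0013 -0.0037  0.    ] t 5.4
```

```bash
python3 - <<'E'
from h import *
go([.5588,.0628,.210])
E
```

```text
pos [0.5558 0.0577 0.2513] z [-3.e-04 -3.e-04 -1.e+00] ydeg -81.19 shift [ 0.0037 -0.0046  0.0413] t 5.4
```

Call:
{"fn": "jog_arm", "kwargs": {"steps": [{"linear": [0.0037,-0.0046,0.005],"delta_rot": [0,0,0],"grip": 0.01},{"linear": [0,0,0.012],"delta_rot": [0,0,0],"grip": 0.01},{"linear": [0,0,0.012],"delta_rot": [0,0,0],"grip": 0.01},{"linear": [0,0,0.012],"delta_rot": [0,0,0],"grip": 0.01},{"linear": [0,0,0],"delta_rot": [0,0,0],"grip": 0.01},{"linear": [0,0,0],"delta_rot": [0,0,0],"grip": 0.01},{"linear": [0,0,0],"delta_rot": [0,0,0],"grip": 0.01}]}}

```text
t: 6.1
tool_pos: [0.5593, 0.0641, 0.2109]
tool_rot: [3.132, 0.244, 0.001]
contact_force: [1.0, -0.3, -1.0]
opening: 0.0166
grip_force: 50.2
```

```bash
python3 - <<'E'
from h import *
im,d,o=snap('wrist','w5'); go([.5588,.0628,.21]); print(o['contact_force'])
uv,Q=rects('w5',(256,180),30,[(0,12),(165,180)],(.10,.118),smin=130); print(uv.min(0),uv.max(0))
a=cv2.resize(im[140:220,205:305,::-1],None,fx=7,fy=7,interpolation=cv2.INTER_CUBIC);cv2.imwrite('pics/w5c.png',a)
E
```

```text
pos [0.5594 0.0641 0.2112] z [ 0.0013 -0.     -1.    ] ydeg -81.08 shift [-0.0008  0.0012  0.0012] t 6.15
[ 1.02528122 -0.33822433 -1.00526079]
152 c [556.4  61.4] size [21.2 21.3] ang 74.3 mean [0.5579 0.0612 0.1105]
[247 170] [272 194]
```

View pics/w5c.png

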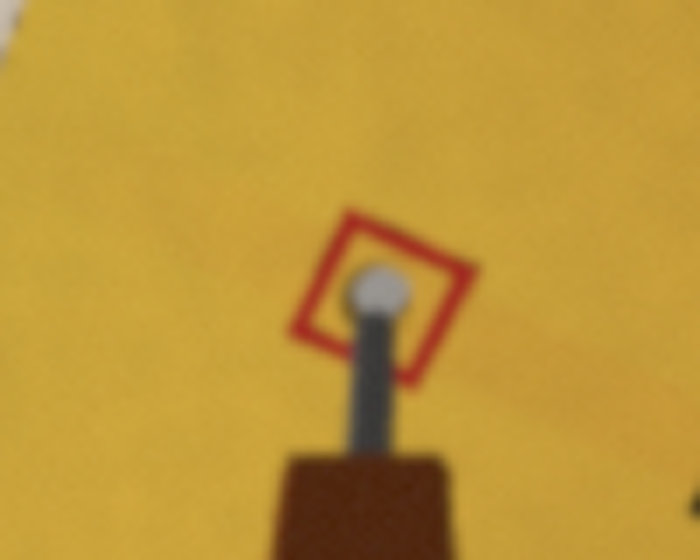

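The crop shows the tip at crop (375,315), almost over the hole centre at crop (383,298). Depth hints that the tip may sit at a different height than assumed, so I will check the handle top and tip geometry.

```bash
python3 - <<'E'
from h import *
for f in('w4','w5'):
    z=np.load(f'pics/{f}.npz');R=cv2.Rodrigues(z['r'])[0]
    uv=[[258,186],[258,187],[258,188],[258,190],[257,195],[257,200],[257,207],[257,215],[257,225],[257,235],[257,243],[257,248],[257,255],[257,262],[257,268]]
    P=pts('wrist',f,uv); print(f,z['p']);print(np.c_[np.array(uv)[:,1],((P-z['p'])@R)*1000, z['im'][np.array(uv)[:,1],257]].round(1))
E
```

```text
w4 [0.55576085 0.05775048 0.25126814]
[[ 1.86e+02  8.00e-01  9.00e-01  7.66e+01  6.80e+01  6.30e+01  6.00e+01]
 [ 1.87e+02  7.00e-01  9.00e-01  7.39e+01  6.20e+01  6.00e+01  5.80e+01]
 [ 1.88e+02  5.00e-01  8.00e-01  7.16e+01  6.30e+01  6.10e+01  5.80e+01]
 [ 1.90e+02  8.00e-01  8.00e-01  6.48e+01  6.20e+01  5.80e+01  5.60e+01]
 [ 1.95e+02  1.10e+00 -2.00e-01  5.07e+01  6.00e+01  5.80e+01  5.60e+01]
 [ 2.00e+02  6.00e-01 -3.00e-01  3.98e+01  6.00e+01  5.80e+01  5.70e+01]
 [ 2.07e+02  7.00e+00 -4.00e-01  9.30e+00  7.90e+01  3.80e+01  1.50e+01]
 [ 2.15e+02  7.10e+00 -5.00e-01 -4.80e+00  7.90e+01  3.90e+01  1.40e+01]
 [ 2.25e+02  7.00e+00 -6.00e-01 -1.97e+01  8.00e+01  4.00e+01  1.90e+01]
 [ 2.35e+02  7.00e+00 -7.00e-01 -3.25e+01  7.80e+01  3.80e+01  1.20e+01]
 [ 2.43e+02  6.80e+00 -7.00e-01 -4.13e+01  1.11e+02  5.30e+01  2.10e+01]
 [ 2.48e+02  4.30e+00 -7.00e-01 -4.24e+01  2.04e+02  1.02e+02  4.60e+01]
 [ 2.55e+02 -1.00e+00 -7.00e-01 -4.09e+01  2.08e+02  1.04e+02  4.90e+01]
 [ 2.62e+02 -5.40e+00 -7.00e-01 -4.11e+01  2.07e+02  1.04e+02  4.70e+01]
 [ 2.68e+02 -9.10e+00 -7.00e-01 -4.14e+0
[... 467 characters left out ...]
1  3.88e+01  6.00e+01  5.80e+01  5.60e+01]
 [ 2.07e+02  6.90e+00 -4.00e-01  9.60e+00  8.10e+01  4.00e+01  1.80e+01]
 [ 2.15e+02  7.00e+00 -5.00e-01 -4.60e+00  7.80e+01  3.60e+01  1.30e+01]
 [ 2.25e+02  7.10e+00 -6.00e-01 -1.98e+01  7.90e+01  3.70e+01  1.20e+01]
 [ 2.35e+02  5.90e+00 -7.00e-01 -3.05e+01  8.10e+01  4.00e+01  1.70e+01]
 [ 2.43e+02  6.00e+00 -7.00e-01 -3.99e+01  1.13e+02  5.60e+01  2.60e+01]
 [ 2.48e+02  3.90e+00 -7.00e-01 -4.17e+01  2.06e+02  1.02e+02  4.50e+01]
 [ 2.55e+02 -4.00e-01 -7.00e-01 -4.18e+01  2.10e+02  1.05e+02  4.80e+01]
 [ 2.62e+02 -4.30e+00 -7.00e-01 -4.28e+01  2.10e+02  1.04e+02  4.80e+01]
 [ 2.68e+02 -8.40e+00 -7.00e-01 -4.24e+01  2.09e+02  1.04e+02  4.70e+01]]
```

The pin is upright with its tip 88 mm past the TCP. The tip's offset in tool axes is (-2.1, +1.2) mm.

```bash
python3 - <<'E'
from h import *
go([.5584,.0628,.197])
E
```

```text
pos [0.5594 0.0641 0.2112] z [ 0.0013 -0.     -1.    ] ydeg -81.08 shift [-0.0012  0.0011  0.0142] t 6.15
```

Call:
{"fn": "jog_arm", "kwargs": {"steps": [{"linear": [-0.0012,0.0011,0],"delta_rot": [0,0,0],"grip": 0.01},{"linear": [0,0,0.006],"delta_rot": [0,0,0],"grip": 0.01},{"linear": [0,0,0.003],"delta_rot": [0,0,0],"grip": 0.01},{"linear": [0,0,0.003],"delta_rot": [0,0,0],"grip": 0.01},{"linear": [0,0,0.002],"delta_rot": [0,0,0],"grip": 0.01},{"linear": [0,0,0],"delta_rot": [0,0,0],"grip": 0.01},{"linear": [0,0,0],"delta_rot": [0,0,0],"grip": 0.01}]}}

```text
t: 6.85
tool_pos: [0.5579, 0.0628, 0.1963]
tool_rot: [-3.132, -0.244, 0.0]
contact_force: [-0.0, 0.1, -0.2]
opening: 0.016
grip_force: 50.2
```

Call:
{"fn": "jog_arm", "kwargs": {"steps": [{"linear": [0,0,0.001],"delta_rot": [0,0,0],"grip": 0.01},{"linear": [0,0,0.001],"delta_rot": [0,0,0],"grip": 0.01},{"linear": [0,0,0.001],"delta_rot": [0,0,0],"grip": 0.01},{"linear": [0,0,0],"delta_rot": [0,0,0],"grip": 0.01}]}}

```text
t: 7.25
tool_pos: [0.5578, 0.0628, 0.1932]
tool_rot: [-3.132, -0.244, 0.0]
contact_force: [0.3, 0.7, 0.2]
opening: 0.0163
grip_force: 50.2
```

Call:
{"fn": "jog_arm", "kwargs": {"steps": [{"linear": [0,0,0.001],"delta_rot": [0,0,0],"grip": 0.01},{"linear": [0,0,0.001],"delta_rot": [0,0,0],"grip": 0.01},{"linear": [0,0,0.001],"delta_rot": [0,0,0],"grip": 0.01},{"linear": [0,0,0.001],"delta_rot": [0,0,0],"grip": 0.01},{"linear": [0,0,0],"delta_rot": [0,0,0],"grip": 0.01}]}}

```text
t: 7.75
tool_pos: [0.5578, 0.0628, 0.1891]
tool_rot: [-3.132, -0.244, 0.001]
contact_force: [-0.3, -0.4, 0.0]
opening: 0.0163
grip_force: 50.2
```

Call:
{"fn": "jog_arm", "kwargs": {"steps": [{"linear": [0,0,0.001],"delta_rot": [0,0,0],"grip": 0.01},{"linear": [0,0,0.001],"delta_rot": [0,0,0],"grip": 0.01},{"linear": [0,0,0.001],"delta_rot": [0,0,0],"grip": 0.01},{"linear": [0,0,0],"delta_rot": [0,0,0],"grip": 0.01},{"linear": [0,0,0],"delta_rot": [0,0,0],"grip": 0.01}]}}

```text
t: 8.25
tool_pos: [0.5579, 0.0628, 0.1863]
tool_rot: [-3.132, -0.244, 0.0]
contact_force: [-0.6, -0.0, 0.5]
opening: 0.0168
grip_force: 50.2
```

Call:
{"fn": "jog_arm", "kwargs": {"steps": [{"linear": [0,0,0.001],"delta_rot": [0,0,0],"grip": 0.01},{"linear": [0,0,0.001],"delta_rot": [0,0,0],"grip": 0.01},{"linear": [0,0,0.001],"delta_rot": [0,0,0],"grip": 0.01},{"linear": [0,0,0],"delta_rot": [0,0,0],"grip": 0.01}]}}

```text
t: 8.65
tool_pos: [0.5578, 0.0628, 0.1831]
tool_rot: [-3.132, -0.244, 0.001]
contact_force: [0.1, -0.3, -0.6]
opening: 0.0161
grip_force: 50.2
```

Call:
{"fn": "jog_arm", "kwargs": {"steps": [{"linear": [0,0,0.001],"delta_rot": [0,0,0],"grip": 0.01},{"linear": [0,0,0.001],"delta_rot": [0,0,0],"grip": 0.01},{"linear": [0,0,0.001],"delta_rot": [0,0,0],"grip": 0.01},{"linear": [0,0,0.001],"delta_rot": [0,0,0],"grip": 0.01},{"linear": [0,0,0],"delta_rot": [0,0,0],"grip": 0.01}]}}

```text
t: 9.15
tool_pos: [0.5589, 0.0629, 0.1812]
tool_rot: [-3.132, -0.244, -0.004]
contact_force: [-0.7, 0.4, 5.6]
opening: 0.0161
grip_force: 51.0
```

Call:
{"fn": "jog_arm", "kwargs": {"steps": [{"linear": [0,0,0.001],"delta_rot": [0,0,0],"grip": 0.01},{"linear": [0,0,0.001],"delta_rot": [0,0,0],"grip": 0.01},{"linear": [0,0,0],"delta_rot": [0,0,0],"grip": 0.01}]}}

```text
t: 9.45
tool_pos: [0.559, 0.0629, 0.1795]
tool_rot: [-3.132, -0.244, -0.005]
contact_force: [-0.4, 0.3, 6.5]
opening: 0.0164
grip_force: 51.1
```

Call:
{"fn": "jog_arm", "kwargs": {"steps": [{"linear": [0,0,0.001],"delta_rot": [0,0,0],"grip": 0.01},{"linear": [0,0,0.001],"delta_rot": [0,0,0],"grip": 0.01},{"linear": [0,0,0],"delta_rot": [0,0,0],"grip": 0.01}]}}

```text
t: 9.75
tool_pos: [0.5586, 0.063, 0.1768]
tool_rot: [-3.132, -0.244, -0.003]
contact_force: [-0.6, -0.3, 5.7]
opening: 0.0164
grip_force: 51.0
```

Call:
{"fn": "jog_arm", "kwargs": {"steps": [{"linear": [0,0,0.0007],"delta_rot": [0,0,0],"grip": 0.01},{"linear": [0,0,0],"delta_rot": [0,0,0],"grip": 0.01},{"linear": [0,0,0],"delta_rot": [0,0,0],"grip": 0.01},{"linear": [0,0,0],"delta_rot": [0,0,0],"grip": 0.01},{"linear": [0,0,0],"delta_rot": [0,0,0],"grip": 0.01}]}}

```text
t: 10.25
tool_pos: [0.5588, 0.063, 0.1763]
tool_rot: [-3.132, -0.244, -0.004]
contact_force: [-0.8, 0.5, 6.4]
opening: 0.0161
grip_force: 51.1
```

```bash
python3 - <<'E'
from h import *
im,d,o=snap('scene','s1'); print(o['contact_force'],o['tool_pos'])
a=np.load('pics/scene0.npz')['d'];
m=(abs(a-d)>.01); print('drawer region changed px',m[215:260,270:365].sum(),m[225:250,290:350].sum())
E
```

```text
[-0.8086557   0.54002578  6.38737551] [0.55877761 0.06295546 0.17634206]
drawer region changed px 1354 828
```

```bash
python3 - <<'E'
from h import *
im,d,o=snap('scene','s2')
a=np.load('pics/s1.npz')['d'];print((abs(a-d)>.005)[215:270,270:365].sum())
cv2.imwrite('pics/s2c.png',cv2.resize(im[130:280,220:400,::-1],None,fx=3,fy=3))
E
```

```text
429
```

View pics/s2c.png

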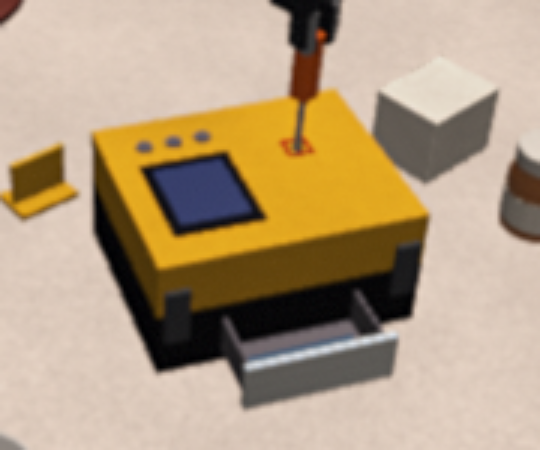

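The crop shows the pin in the hole and the drawer sliding out at crop (315,350). I will hold until it is fully out, then measure.

Call:
{"fn": "jog_arm", "kwargs": {"steps": [{"linear": [0,0,0],"delta_rot": [0,0,0],"grip": 0.01},{"linear": [0,0,0],"delta_rot": [0,0,0],"grip": 0.01},{"linear": [0,0,0],"delta_rot": [0,0,0],"grip": 0.01},{"linear": [0,0,0],"delta_rot": [0,0,0],"grip": 0.01},{"linear": [0,0,0],"delta_rot": [0,0,0],"grip": 0.01},{"linear": [0,0,0],"delta_rot": [0,0,0],"grip": 0.01},{"linear": [0,0,0],"delta_rot": [0,0,0],"grip": 0.01},{"linear": [0,0,0],"delta_rot": [0,0,0],"grip": 0.01},{"linear": [0,0,0],"delta_rot": [0,0,0],"grip": 0.01},{"linear": [0,0,0],"delta_rot": [0,0,0],"grip": 0.01}]}}

```text
t: 11.35
tool_pos: [0.5588, 0.063, 0.1764]
tool_rot: [-3.132, -0.244, -0.004]
contact_force: [-0.9, -0.1, 7.0]
opening: 0.0163
grip_force: 51.1
```

```bash
python3 - <<'E'
from h import *
im,d,o=snap('scene','s3');im,d2,o=snap('scene','s4')
print((abs(d2-d)>.005)[215:290,270:365].sum(), (abs(np.load('pics/s2.npz')['d']-d)>.005)[215:290,270:365].sum())
# extent along case +x of points beyond front face, z<.09
v,u=np.mgrid[200:300,280:370];uv=np.c_[u.ravel(),v.ravel()]
ang=np.radians(-15.9);ex=np.array([np.cos(ang),np.sin(ang)])
for f in('scene0','s2','s3'):
    P=pts('scene',f,uv);h=P[(P[:,2]>.02)&(P[:,2]<.09)];s=h[:,:2]@ex; print(f,np.percentile(s,[5,50,90,98]).round(4))
go([.5584,.0628,.25])
E
```

```text
641 610
scene0 [0.6243 0.6279 0.6356 0.6371]
s2 [0.6245 0.6278 0.6891 0.6908]
s3 [0.6243 0.6278 0.6892 0.6908]
pos [0.5588 0.063  0.1764] z [ 2.5e-03  3.0e-04 -1.0e+00] ydeg -81.08 shift [-0.0002  0.0001 -0.0736] t 11.45
```

The drawer is out by about 54 mm and has stopped. Now I withdraw the pin.

Call:
{"fn": "jog_arm", "kwargs": {"steps": [{"linear": [0,0,-0.006],"delta_rot": [0,0,0],"grip": 0.01},{"linear": [0,0,-0.008],"delta_rot": [0,0,0],"grip": 0.01},{"linear": [0,0,-0.01],"delta_rot": [0,0,0],"grip": 0.01},{"linear": [0,0,-0.015],"delta_rot": [0,0,0],"grip": 0.01},{"linear": [0,0,-0.02],"delta_rot": [0,0,0],"grip": 0.01},{"linear": [0,0,-0.02],"delta_rot": [0,0,0],"grip": 0.01},{"linear": [0,0,0],"delta_rot": [0,0,0],"grip": 0.01},{"linear": [0,0,0],"delta_rot": [0,0,0],"grip": 0.01}]}}

```text
t: 12.25
tool_pos: [0.5582, 0.0628, 0.2542]
tool_rot: [3.132, 0.244, 0.002]
contact_force: [-0.1, -0.5, -1.1]
opening: 0.0164
grip_force: 50.2
```

```bash
python3 - <<'E'
from h import *
go([.4930,-.2745,.25],-81.1)
E
```

```text
pos [0.5582 0.0628 0.2542] z [ 1.e-03 -1.e-04 -1.e+00] ydeg -81.09 shift [-0.1166  0.3231  0.0041] t 12.25
turn rz 0.011776717292747207
```

Call:
{"fn": "jog_arm", "kwargs": {"steps": [{"linear": [-0.006,0.015,0],"delta_rot": [0,0,0],"grip": 0.01},{"linear": [-0.012,0.035,0],"delta_rot": [0,0,0],"grip": 0.01},{"linear": [-0.014,0.04,0],"delta_rot": [0,0,0],"grip": 0.01},{"linear": [-0.014,0.04,0],"delta_rot": [0,0,0],"grip": 0.01},{"linear": [-0.014,0.04,0],"delta_rot": [0,0,0],"grip": 0.01},{"linear": [-0.014,0.04,0],"delta_rot": [0,0,0],"grip": 0.01},{"linear": [-0.014,0.04,0],"delta_rot": [0,0,0],"grip": 0.01},{"linear": [-0.014,0.035,0],"delta_rot": [0,0,0],"grip": 0.01},{"linear": [-0.01,0.026,0.002],"delta_rot": [0,0,0],"grip": 0.01},{"linear": [-0.0046,0.012,0.002],"delta_rot": [0,0,0],"grip": 0.01}]}}

```text
t: 13.25
tool_pos: [0.4908, -0.2767, 0.2479]
tool_rot: [-3.131, -0.239, 0.004]
contact_force: [0.1, 0.3, -0.8]
opening: 0.0163
grip_force: 50.2
```

Call:
{"fn": "jog_arm", "kwargs": {"steps": [{"linear": [0,0,0],"delta_rot": [0,0,0],"grip": 0.01},{"linear": [0,0,0],"delta_rot": [0,0,0],"grip": 0.01},{"linear": [0,0,0],"delta_rot": [0,0,0],"grip": 0.01},{"linear": [0,0,0],"delta_rot": [0,0,0],"grip": 0.01}]}}

```text
t: 13.65
tool_pos: [0.4932, -0.2732, 0.2499]
tool_rot: [-3.132, -0.247, -0.0]
contact_force: [0.7, 0.0, -0.7]
opening: 0.0164
grip_force: 50.2
```

```bash
python3 - <<'E'
from h import *
im,d,o=snap('wrist','w6'); 
g=cv2.cvtColor(im,cv2.COLOR_RGB2GRAY)[158:178,244:268].astype(int);v,u=np.mgrid[158:178,244:268]
w=np.clip(np.median(g)*.7-g,0,None)*(v<176);c=[(u*w).sum()/w.sum(),(v*w).sum()/w.sum()];print('standhole',c,plane('wrist','w6',[c],.08))
rects('w6',(256,160),50,[(100,125)],(.073,.088))
R=cv2.Rodrigues(o['tool_rot'])[0]
uv=[[258,187],[258,190],[257,200],[257,207],[257,225],[257,255],[257,262]]
print(((pts('wrist','w6',uv)-o['tool_pos'])@R*1000).round(1))
row=cv2.cvtColor(im,cv2.COLOR_RGB2GRAY)[[186,188,190,200],250:266];print(row)
go([.4930,-.2745,.18])
E
```

```text
standhole [np.float64(256.2914110429448), np.float64(165.7712806748466)] [[ 0.49063086 -0.27316619  0.08      ]]
2604 c [ 491.4 -274.1] size [66.9 66.8] ang 9.1 mean [ 0.4928 -0.2738  0.0798]
[[  1.1   0.9  72.7]
 [  1.    0.8  64.2]
 [  0.8  -0.3  39.5]
 [  7.1  -0.4   9.2]
 [  6.5  -0.6 -18.7]
 [  0.2  -0.7 -42.9]
 [ -4.8  -0.7 -42. ]]
[[ 77  75  75  76  79  86  84  79  72  71  73  74  75  75  75  74]
 [ 74  74  74  75  86  90  86  77  74  71  71  71  74  75  76  74]
 [ 81  82  82  83  85  91  85  75  70  72  73  75  80  82  83  83]
 [227 227 225 218 179 118  79  73  72  78 111 172 219 226 226 227]]
pos [ 0.4932 -0.2733  0.2499] z [ 4.e-04 -1.e-04 -1.e+00] ydeg -80.99 shift [-0.0004  0.0011  0.0699] t 13.7
```

Alignment is good, so I lower the pin.

Call:
{"fn": "jog_arm", "kwargs": {"steps": [{"linear": [-0.0002,0.0002,0.01],"delta_rot": [0,0,0],"grip": 0.01},{"linear": [0,0,0.02],"delta_rot": [0,0,0],"grip": 0.01},{"linear": [0,0,0.02],"delta_rot": [0,0,0],"grip": 0.01},{"linear": [0,0,0.02],"delta_rot": [0,0,0],"grip": 0.01},{"linear": [0,0,0.01],"delta_rot": [0,0,0],"grip": 0.01},{"linear": [0,0,0.005],"delta_rot": [0,0,0],"grip": 0.01},{"linear": [0,0,0.003],"delta_rot": [0,0,0],"grip": 0.01},{"linear": [0,0,0],"delta_rot": [0,0,0],"grip": 0.01}]}}

```text
t: 14.5
tool_pos: [0.4929, -0.2747, 0.1621]
tool_rot: [3.132, 0.244, 0.001]
contact_force: [0.5, 0.1, -1.3]
opening: 0.0165
grip_force: 50.2
```

Call:
{"fn": "jog_arm", "kwargs": {"steps": [{"linear": [0,0,0.006],"delta_rot": [0,0,0],"grip": 0.01},{"linear": [0,0,0.01],"delta_rot": [0,0,0],"grip": 0.01},{"linear": [0,0,0.012],"delta_rot": [0,0,0],"grip": 0.01},{"linear": [0,0,0.012],"delta_rot": [0,0,0],"grip": 0.01},{"linear": [0,0,0.01],"delta_rot": [0,0,0],"grip": 0.01},{"linear": [0,0,0.006],"delta_rot": [0,0,0],"grip": 0.01},{"linear": [0,0,0.004],"delta_rot": [0,0,0],"grip": 0.01},{"linear": [0,0,0.003],"delta_rot": [0,0,0],"grip": 0.01},{"linear": [0,0,0],"delta_rot": [0,0,0],"grip": 0.01}]}}

```text
t: 15.4
tool_pos: [0.4926, -0.2746, 0.0985]
tool_rot: [-3.132, -0.244, 0.0]
contact_force: [-0.4, 0.1, -0.4]
opening: 0.0161
grip_force: 50.2
```

Call:
{"fn": "jog_arm", "kwargs": {"steps": [{"linear": [0,0,0.0005],"delta_rot": [0,0,0],"grip": 0.01},{"linear": [0,0,0],"delta_rot": [0,0,0],"grip": 0.025},{"linear": [0,0,0],"delta_rot": [0,0,0],"grip": 0.04},{"linear": [0,0,0],"delta_rot": [0,0,0],"grip": 0.06},{"linear": [0,0,0],"delta_rot": [0,0,0],"grip": 0.06},{"linear": [0,0,0],"delta_rot": [0,0,0],"grip": 0.06},{"linear": [0,0,0],"delta_rot": [0,0,0],"grip": 0.06}]}}

```text
t: 16.1
tool_pos: [0.4927, -0.2746, 0.0982]
tool_rot: [3.132, 0.244, 0.0]
contact_force: [0.2, -0.9, 0.3]
opening: 0.06
grip_force: 0.0
```

Call:
{"fn": "jog_arm", "kwargs": {"steps": [{"linear": [0,0,-0.015],"delta_rot": [0,0,0],"grip": 0.06},{"linear": [0,0,-0.03],"delta_rot": [0,0,0],"grip": 0.06},{"linear": [0,0,-0.03],"delta_rot": [0,0,0],"grip": 0.06},{"linear": [0,0,-0.03],"delta_rot": [0,0,0],"grip": 0.06},{"linear": [0,0,-0.03],"delta_rot": [0,0,0],"grip": 0.06},{"linear": [0,0,-0.03],"delta_rot": [0,0,0],"grip": 0.06},{"linear": [0,0,0],"delta_rot": [0,0,0],"grip": 0.06},{"linear": [0,0,0],"delta_rot": [0,0,0],"grip": 0.06},{"linear": [0,0,0],"delta_rot": [0,0,0],"grip": 0.06},{"linear": [0,0,0],"delta_rot": [0,0,0],"grip": 0.06}]}}

```text
t: 17.1
tool_pos: [0.4919, -0.2741, 0.2614]
tool_rot: [-3.13, -0.244, 0.004]
contact_force: [0.5, -0.2, -0.3]
opening: 0.06
grip_force: 0.0
```

```bash
python3 - <<'E'
from h import *
im,d,o=snap('wrist','w7')
rects('w7',(257,166),26,[(0,16),(170,180)],(.130,.16))
rects('w7',(257,152),55,[(100,125)],(.073,.088))
print(o['contact_force'],o['opening'],o['tool_pos'])
im,d,o=snap('scene','s5')
v,u=np.mgrid[200:300,280:370];uv=np.c_[u.ravel(),v.ravel()]
ang=np.radians(-15.9);ex=np.array([np.cos(ang),np.sin(ang)])
P=pts('scene','s5',uv);h=P[(P[:,2]>.02)&(P[:,2]<.09)];print(np.percentile(h[:,:2]@ex,[90,98]))
E
```

```text
261 c [ 492.8 -274.5] size [18.4 16.8] ang 9.0 mean [ 0.4926 -0.2745  0.1396]
2101 c [ 491.5 -274.1] size [67.3 66.9] ang 9.0 mean [ 0.4952 -0.2733  0.0798]
[ 0.45663038 -0.22519043 -0.33612167] 0.05996286621941566 [ 0.49193278 -0.27409734  0.26139831]
[0.68922878 0.69096632]
```

The pin is home and upright: its handle top is at 0.1396 m, as at the start. The drawer is out and the gripper is clear.

```bash
python3 -c "
from station import ctrl
print(ctrl.finish_job())"
```

```text
the job is handed in; nothing more can be done
None
```

The job is handed in with no verdict shown: by my measurements the drawer sprang out about 54 mm at roughly 7 N, the pin is back home and upright in the small blue stand, and the gripper is open and clear.

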